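Slide a vented oven cover off the rack edge and stack it

ROBOT

A 6-joint arm with a two-finger parallel gripper is mounted at the origin on the work surface. World frame = base frame: x ahead of the robot, y to its left, z up, the work surface at z = 0. Lengths are in m, angles in rad, forces in N, time in s.
With the tool pointing down it reaches from about 0.25 to 0.775 m from the base axis. Payload 4 kg.
Tool frame: the origin (TCP) lies at the very end of the fingers, on their centre line; the grasp point (between the pads) lies 19 mm behind it; z points along the fingers, y is the line along which they close (so a half turn about z gives the same grasp; the last joint's range is limited). The gripper opens to 94 mm and grips with 3 to 60 N. Pads are 16 mm wide; open, the fingers measure 119 mm over their backs; the gripper's body (75 mm by 177 mm) begins 78 mm behind the grasp point.
Start: joints at [1.23, 0.087, 1.371, -0, 1.684, -0.103], TCP at [0.13, 0.535, 0.206] pointing down, gripper open.
Joint ranges: [-3.1, 3.1], [-0.76, 2.03], [0.27, 2.55], [-1.08, 4.22], [0.17, 2.65], [-2.57, 2.57]. Speed limits (rad/s): [2.79, 2.79, 3.14, 3.14, 3.14, 3.14].

INTERFACE

Orientations are given as [roll, pitch, yaw] about the fixed x, y, z axes, in that order (R = Rz(yaw) Ry(pitch) Rx(roll)).
In Python, from bench import robot gives the robot as it stands. The module is installed in compiled form; this text tells all that it offers.
- The arm moves only by the tool move_arm, never from a script. Its argument "deltas" is one flat list of numbers, 7 for each row, row after row: the turn, a rotation vector about the tool's x, y, z in rad, then the shift along the tool's x, y, z in cm, then the closure, from -1 (fully open) to 1 (shut). A call has 1 to 8 rows; each row is the pose to reach, as a shift and turn from the pose commanded when the call began, along the tool's axes at that moment; what a row does not reach only later rows make up. A row lasts 1/10 s, in which the tool goes at most 50 mm and 8.59 degrees, less where a joint would pass 70% of its speed; a pose out of reach is approached as far as the arm can. A call with a gripper value outside its range is refused whole. The fingers move at their own pace and stop on an object; the grip force is fixed at half the most. Time passes only in rows, so rows that repeat a pose let the fingers close. It gives the time, the measured TCP pose, the force, the opening and the grip force at its end, in the units of the state.
- robot.get_obs(): the state, without advancing time (a new reading comes with each control period).
- robot.snapshot(name): name is "scene" or "side" or "wrist"; returns a dict with "image" (420x560x3 uint8, red, green, blue), "depth" (420x560 float32, m along the optical axis (not along the pixel's ray), 0 where there is no reading), "fov_y" (degrees; the focal length in pixels is half the picture's height over the tangent of half this angle, whatever the lens; pixels are square), "cx", "cy" (the principal point, pixels), "D" ([k1, k2, p1, p2, k3] as OpenCV has them; the pictures are not rectified), "origin" and "orientation" of the camera in the world; the wrist camera has in their place "T_tool_cam" (4x4, takes a point from camera to tool coordinates, whose origin is the TCP and whose axes are the flange's). Camera axes: x right, y up, looking along -z (the intrinsics and any distortion apply to the point x, -y, -z); pixel columns grow to the right and rows downward; lengths in m; the calibration is good to about 2 mm. A picture is of the moment at which its call begins: read the wrist's pose just before it.
- robot.close_job(): hands the job in; it is judged then, once.
The state is a dict: "time": time; "joint_positions": joint angles; "qvel": joint speeds; "joint_torque": joint torques, N m; "tool_pos": TCP position; "ee_rot": TCP orientation; "wrist_force": force on the tool from outside, world axes, zero at the start; "wrist_torque": the same for the moment, N m; "width": finger opening in m; "finger_force": force on a finger pad.
Only numpy, scipy, OpenCV 4.12 (cv2) and the standard library are available. Lean on these libraries where they do the work, as an engineer would, in place of code of your own. Each camera call takes 0.05 s, during which the arm holds its last target. There are 200 camera calls.

TASK

Two thin sheet-steel oven covers lie in the lanes of the plywood sliding rack. Slide the vented one (the one with the row of slots) along its lane until its end sticks out well past the rack's front edge, the one facing the pile, pick it up by that end, and lay it gently, slots up, flat and square on top of the pile of vented covers, keeping hold of it until it rests there. Leave the plain cover and the pile where they are.

Things in the scene. Friction and masses are not known exactly. Their poses are not given: they have to be found in the camera images.
- rack: Fixed plywood rack, 240 mm long (x), 150 wide (y). Origin: centre of its underside, on the bench. Covers lie on its floor, 50 mm above the bench, in two lanes along x, centred at y = +36 and -36 mm, 66 mm wide between rails 6 mm thick and 10 mm above the floor. Ends open: front edge, facing the pile, at x = +120 mm, rear at -120. Free air in front of the front edge down to the bench.
- vented_center (a point): Centre (half-way up) of the vented cover: grey steel, 150 mm long (x), 60 wide (y), 8 thick, z up, about 0.12 kg, balanced, seven flat dark slot marks across its top. Loose in either lane, behind the front edge, 3 mm play to each rail: no finger fits beside it there. Shut fingers lowered into the lane behind it can push its rear end; it stops where the push stops.
- plain_center (a point): Centre (half-way up) of the plain cover, a bystander: same size, no slots, one small round mark in the middle; lies in the other lane.
- pile_top (a point): Middle of the upper face of the pile's top cover, 46 mm above the bench; x along the covers' length, y across, z up. The pile is two loose vented covers, same size as the one to move, on a fixed wooden bearer 160 mm long, 45 wide, 30 high. Free air beside it down to the bench.
Things that resemble listed ones, but are neither listed nor needed, are in the scene too. What is shaped like the part that bears pile_top but orange is not meant.

How it is judged:
On the way, in this order (a step that is already met when the one before it is completed fails the run):
1. the vented cover, still lying flat in its lane, sticks out at least 25 mm past the rack's front edge (x of vented_center in the frame of rack between 0.07 and 0.125 m and z of vented_center in the frame of rack between 0.048 and 0.06 m and angle between vented_center's own z axis and vertical below 0.12 rad and angle between the x axis of vented_center and the x axis of rack, either way round below 0.12 rad), for 0.1 s.
2. the vented cover is held clear above the rack (z of vented_center in the frame of rack above 0.063 m and contact force between the fingers and vented above 0.5 N), for 0.1 s.
3. the vented cover is brought down to within 8 mm of the top of the pile, over it to 25 mm, while still held (horizontal distance between vented_center and pile_top below 0.025 m and z of vented_center in the frame of pile_top below 0.012 m and contact force between the fingers and vented above 0.3 N), for 0.05 s.
At the end, for the whole second after the job is handed in: The vented cover lies flat, slots up, and at rest on the top cover of the pile, its centre within 20 mm of the pile's centre and its length within 10 degrees of the pile's; the pile's top cover and the plain cover are each within 30 mm of where they were (horizontal distance between vented_center and pile_top below 0.02 m and z of vented_center in the frame of pile_top between 0.001 and 0.007 m and angle between the x axis of vented_center and the x axis of pile_top, either way round below 0.18 rad and angle between vented_center's own z axis and vertical below 0.1 rad and linear speed of vented below 0.02 m/s and distance of each of pile_top, plain_center from where it was at the start of the episode below 0.03 m); the robot touches nothing.
It fails at once if the plain cover is shifted by more than 30 mm (distance of plain_center from where it was at the start of the episode above 0.03 m).
It fails at once if the vented cover is turned over or falls off the rack (tilts beyond 60 degrees) (angle between vented_center's own z axis and vertical above 1.05 rad).
It also fails if it takes over 48 s, if anything falls off the work surface, if the arm or the gripper's body presses on something with over 40 N, if the wrist force passes 120 N, or if a joint passes its speed limit or range.

## Working session

There is one attempt and no reset: what is moved stays moved. The work goes in short steps, Python scripts to look and compute and a tool call to move; the robot and the scene stay as the last step left them, time stands still between calls to the robot, and variables do not carry over. Pictures are saved under pics/ and viewed, at most 10 in all, crops included, and the job is handed in when it is done.

Besides the shell and the picture viewer there is one more tool, called after ">>>" as name(argument=value, ...) on one line, values as JSON. move_arm: Moves the arm, as the interface text tells. Its arguments: {"type":"object","properties":{"deltas":{"type":"array","items":{"type":"number"}}},"required":["deltas"]}

```bash
mkdir -p pics
cat > h.py <<'E'
import numpy as np, cv2, pickle
from bench import robot
from scipy.spatial.transform import Rotation as R
def snap(n,f):
    o=robot.get_obs(); s=robot.snapshot(n); s['obs']=o
    cv2.imwrite(f'pics/{f}.png',s['image'][:,:,::-1]); pickle.dump(s,open(f'{f}.pkl','wb')); return s
def cam(s):
    if 'T_tool_cam' in s:
        T=np.eye(4);T[:3,:3]=rot(s['obs']['ee_rot']);T[:3,3]=s['obs']['tool_pos'];return T@np.array(s['T_tool_cam'])
    T=np.eye(4);T[:3,:3]=rot(s['orientation']);T[:3,3]=s['origin'];return T
def rot(a):
    a=np.array(a,float)
    return a if a.shape==(3,3) else R.from_euler('xyz',a).as_matrix() if a.size==3 else R.from_quat(a).as_matrix()
def K(s):
    h=s['image'].shape[0]; f=h/2/np.tan(np.radians(s['fov_y'])/2)
    return np.array([[f,0,s['cx']],[0,f,s['cy']],[0,0,1.]])
def rays(s,uv):
    p=cv2.undistortPoints(np.array(uv,float).reshape(-1,1,2),K(s),np.array(s['D'],float)).reshape(-1,2)
    T=cam(s); d=np.c_[p[:,0],-p[:,1],-np.ones(len(p))]@T[:3,:3].T
    return T[:3,3],d
def atz(s,uv,z):
    o,d=rays(s,uv); return o+d*((z-o[2])/d[:,2])[:,None]
def bydepth(s,uv):
    o,d=rays(s,uv); q=np.array(uv).astype(int); return o+d*s['depth'][q[:,1],q[:,0]][:,None]
E
python3 - <<'E'
from h import *
for n in ['scene','side','wrist']:
    s=snap(n,n+'0'); print(n,s.get('origin'),s.get('orientation'),s['fov_y'],s['D'])
print(s['T_tool_cam'],robot.get_obs())
E
```

```text
scene [ 1.1850123  -0.67719227  0.63409426] [ 1.00166254 -0.01824154  0.83937679] 52.71889600812186 [-0.00237743  0.          0.          0.          0.        ]
side [ 0.3291393  -0.72935957  0.76793935] [ 0.74261228  0.00235533 -0.33243402] 50.53383807136646 [-0.14785242  0.          0.          0.          0.        ]
wrist None None 58.37239410606239 [-0.01559229  0.          0.          0.          0.        ]
[[-1.24897623e-04  9.73710973e-01  2.27787018e-01  6.69079499e-02]
 [ 9.99999914e-01  3.14301495e-05  4.13955682e-04  1.88904607e-04]
 [ 3.95913810e-04  2.27787050e-01 -9.73710893e-01 -1.78973826e-01]
 [ 0.00000000e+00  0.00000000e+00  0.00000000e+00  1.00000000e+00]] {'time': 0.15, 'joint_positions': array([ 1.22990250e+00,  8.78419355e-02,  1.37189487e+00, -1.58913895e-05,
        1.68362634e+00, -1.03083270e-01]), 'qvel': array([ 0.00068931, -0.00187648, -0.00531598, -0.00010244, -0.00097179,
        0.00245542]), 'joint_torque': array([ 3.84575987e-04, -3.40640187e+01, -3.02794504e+01,  7.17637525e-02,
        3.05222115e-02, -1.16316819e-04]), 'tool_pos': array([0.12942385, 0.53411592, 0.20454828]), 'ee_rot': array([-3.13982993e+00, -1.66475413e-04,  2.90378017e+00]), 'wrist_force': array([-0.54785787, -0.40651869,  0.36750613]), 'wrist_torque': array([ 0.01065287, -0.00359642, -0.00138191]), 'finger_force': 0.0, 'width': 0.09376061379411695}
```

View pics/scene0.png

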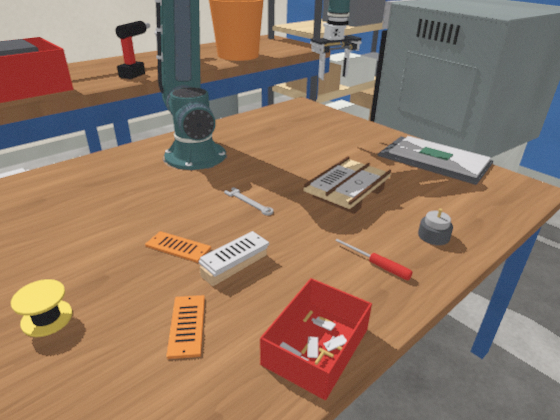

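View pics/side0.png

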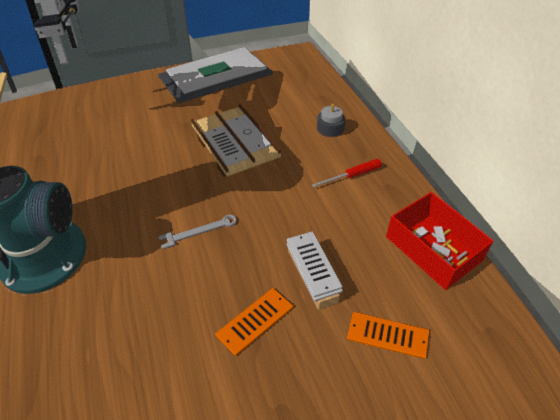

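The scene view shows the rack near (348,183), with the vented cover in the lane nearer the robot, and the pile near (235,255). The side view shows the rack at (235,140) and the pile at (313,268). The rest are decoys. I'll zoom in for corners next.

Run:
```python
from h import *
L=lambda f:pickle.load(open(f+'.pkl','rb'))
sc,si=L('scene0'),L('side0')
for s,u in((sc,[(348,183),(325,183),(365,183),(235,255)]),(si,[(235,140),(222,143),(247,130),(313,268)])): print(bydepth(s,u).round(3))
c=lambda s,x,y,w,h:cv2.resize(s['image'][y:y+h,x:x+w,::-1],(400,300),interpolation=cv2.INTER_CUBIC)
a=np.vstack([np.hstack([c(sc,300,150,100,75),c(sc,190,220,100,75)]),np.hstack([c(si,180,95,112,84),c(si,260,225,112,84)])])
cv2.imwrite('pics/c.png',a)
```

```text
[[ 0.533  0.173  0.058]
 [ 0.492  0.122  0.059]
 [ 0.563  0.212  0.057]
 [ 0.576 -0.255  0.047]]
[[ 0.509  0.183  0.052]
 [ 0.473  0.176  0.058]
 [ 0.548  0.206  0.059]
 [ 0.552 -0.259  0.049]]
```

View pics/c.png

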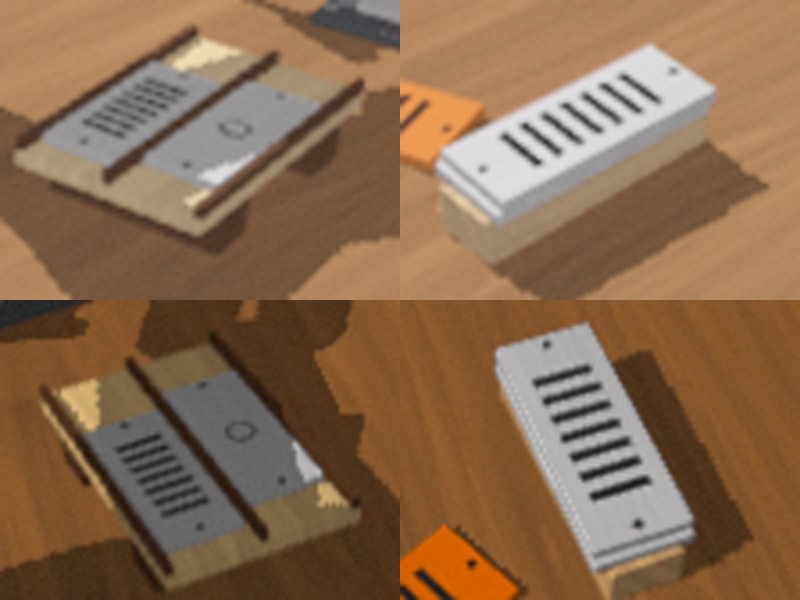

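Run:
```python
from h import *
L=lambda f:pickle.load(open(f+'.pkl','rb'))
sc,si=L('scene0'),L('side0')
def P(s,o,k,pts,z,n):
    q=atz(s,np.array(pts)/k+np.array(o),z); print(n,q[:,:2].round(3).tolist(),'c',q[:,:2].mean(0).round(4))
    # order rear-l, rear-r, front-r, front-l
    ax=(q[2]+q[3]-q[0]-q[1])[:2]; ay=(q[1]+q[2]-q[0]-q[3])[:2]
    print('  ang',np.degrees(np.arctan2(*ax[::-1])).round(1),np.degrees(np.arctan2(*ay[::-1])).round(1),'len',np.linalg.norm(ax)/2,np.linalg.norm(ay)/2)
P(sc,(300,150),4,[(130,62),(200,85),(112,165),(42,140)],.058,'ventS')
P(si,(180,95),400/112,[(88,132),(150,110),(242,226),(170,252)],.058,'ventD')
P(sc,(190,220),4,[(250,44),(315,96),(102,214),(36,163)],.046,'pileS')
P(si,(260,225),400/112,[(98,50),(188,22),(292,222),(195,258)],.046,'pileD')
for n,s,o,k,p in(('S',sc,(300,150),4,[(15,152),(205,232)]),('D',si,(180,95),400/112,[(165,580-300),(360,510-300)])):print('front',atz(s,np.array(p)/k+np.array(o),.05).round(3))
for n,s,o,k,p in(('railSrearL,R',sc,(300,150),4,[(195,28),(362,84)]),('D',si,(180,95),400/112,[(42,88),(212,36)])):print('rear rail',atz(s,np.array(p)/k+np.array(o),.06).round(3))
```

```text
ventS [[0.43, 0.222], [0.489, 0.234], [0.528, 0.096], [0.473, 0.084]] c [0.4799 0.1588]
  ang -73.4 11.6 len 0.14434323107258235 0.0587720590824984
ventD [[0.44, 0.237], [0.49, 0.248], [0.519, 0.094], [0.465, 0.085]] c [0.4787 0.1659]
  ang -80.1 11.3 len 0.15502480584742312 0.052791291267606996
pileS [[0.528, -0.168], [0.593, -0.172], [0.598, -0.322], [0.54, -0.325]] c [ 0.5648 -0.2468]
  ang -86.8 -0.2 len 0.15411508223456594 0.061112099877831796
pileD [[0.529, -0.17], [0.587, -0.168], [0.588, -0.318], [0.53, -0.322]] c [ 0.5587 -0.2445]
  ang -89.6 3.2 len 0.1510477688453814 0.057936372340237546
front [[0.463 0.068 0.05 ]
 [0.618 0.088 0.05 ]]
front [[0.457 0.067 0.05 ]
 [0.604 0.093 0.05 ]]
rear rail [[0.425 0.303 0.06 ]
 [0.568 0.325 0.06 ]]
rear rail [[0.418 0.302 0.06 ]
 [0.559 0.325 0.06 ]]
```

>>> move_arm(deltas=[0, 0, 0.14, -4, -2.4, -1, -1, 0, 0, 0.28, -8, -4.8, -2, -1, 0, 0, 0.42, -12, -7.2, -3, -1, 0, 0, 0.56, -16, -9.6, -4, -1, 0, 0, 0.7, -20, -12, -4.5, -1, 0, 0, 0.84, -24, -14.4, -4.5, -1, 0, 0, 0.98, -28, -16.8, -4.5, -1, 0, 0, 1.127, -32, -19.2, -4.5, -1])

```text
time: 0.95
tool_pos: [0.3963, 0.271, 0.2504]
ee_rot: [3.142, -0.0, 1.771]
wrist_force: [0.9, 0.8, -0.2]
width: 0.094
finger_force: 0.0
```

Run:
```python
from h import *
o=robot.get_obs();print(o['tool_pos'],o['ee_rot'],o['joint_positions'],o['time'])
M=rot(o['ee_rot']);print(M.T@(np.array([.51,.16,.25])-o['tool_pos'])*100)
```

```text
[0.39625614 0.27095438 0.25035362] [ 3.14152258e+00 -1.95397577e-04  1.77087211e+00] [ 4.81454623e-01 -7.40201078e-02  1.44478535e+00  1.71674771e-04
  1.77070584e+00  2.81412946e-01] 0.95
[-13.13469426   8.94233444   0.0334218 ]
```

>>> move_arm(deltas=[0, 0, 0, -4.4, 3, 0, -1, 0, 0, 0, -8.8, 6, 0, -1, 0, 0, 0, -13.1, 8.9, 0, -1, 0, 0, 0, -13.1, 8.9, 0, -1, 0, 0, 0, -13.1, 8.9, 0, -1])

```text
time: 1.45
tool_pos: [0.5097, 0.1613, 0.2494]
ee_rot: [-3.139, -0.0, 1.774]
wrist_force: [-1.0, -0.1, 1.1]
width: 0.0937
finger_force: 0.0
```

Run:
```python
from h import *
s=snap('wrist','w1')
cv2.imwrite('pics/w1b.png',cv2.resize(s['image'][:,:,::-1],(800,600),interpolation=cv2.INTER_CUBIC))
```

```text
(no output)
```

View pics/w1b.png

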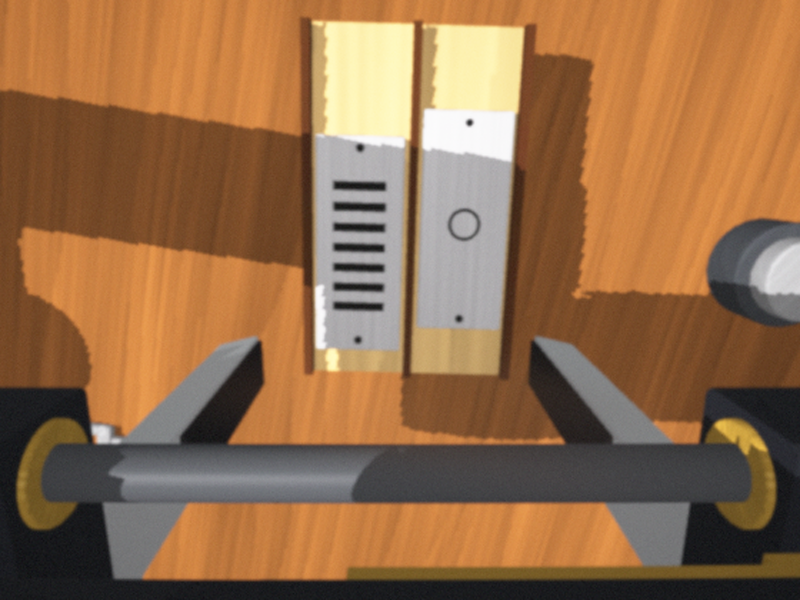

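The wrist view shows the whole rack, with its rear edge at v≈22 and front edge at v≈373. The vented cover runs from (316,136) to (402,349) in the left lane; the plain cover is on the right.

Run:
```python
from h import *
s=pickle.load(open('w1.pkl','rb')); k=560/800
def A(p,z): return atz(s,np.array(p)*k,z)[:,:2]
def ang(v): return np.degrees(np.arctan2(v[1],v[0])).round(2)
q=A([(316,136),(405,138),(402,349),(315,349)],.058); c=q.mean(0); print('vent',q.round(4).tolist(),c,ang(q[2]+q[3]-q[0]-q[1]),ang(q[1]+q[2]-q[0]-q[3]))
print('slotmid',A([(359,247)],.058), 'holes', A([(360,148),(358,340)],.058))
h=A([(360,148),(358,340)],.058);print(ang(h[1]-h[0]))
f=A([(313,372),(502,375)],.05); r=A([(312,20),(525,26)],.05); print('front',f,'rear',r,ang(f[1]-f[0]),ang(r[1]-r[0]),ang(f.mean(0)-r.mean(0)))
rl=A([(418,21),(407,377)],.06);print('midrail',rl,ang(rl[1]-rl[0]),np.linalg.norm(rl[1]-rl[0]))
print('plain',A([(464,224)],.058))
u=np.array([20*i for i in range(1)]) 
print('depthcheck',bydepth(s,np.array([(359,195),(464,200),(370,50)])*k))
```

```text
vent [[0.4385, 0.2373], [0.4966, 0.2479], [0.5247, 0.1035], [0.4628, 0.0907]] [0.48066073 0.1698269 ] -79.79 11.03
slotmid [[0.48028449 0.17024524]] holes [[0.46855967 0.23557706]
 [0.49215258 0.10372012]]
-79.86
front [[0.46369977 0.069564  ]
 [0.60290472 0.09588948]] rear [[0.42238789 0.30849964]
 [0.55860356 0.33282274]] 10.71 10.12 -79.8
midrail [[0.49003912 0.31913393]
 [0.53248528 0.08380658]] -79.78 0.23912473730234413
plain [[0.54796576 0.20041818]]
depthcheck [[0.47368608 0.20516024 0.05837937]
 [0.54430829 0.21623938 0.05746454]
 [0.46275408 0.29815935 0.05006189]]
```

>>> move_arm(deltas=[0, 0, 0.025, 4, -1, 2, 1, 0, 0, 0.025, 8, -2, 5, 1, 0, 0, 0.025, 10.9, -2.4, 9, 1, 0, 0, 0.025, 10.9, -2.4, 13, 1, 0, 0, 0.025, 10.9, -2.4, 15, 1, 0, 0, 0.025, 10.9, -2.4, 15, 1, 0, 0, 0.025, 10.9, -2.4, 15, 1, 0, 0, 0.025, 10.9, -2.4, 15, 1])

```text
time: 2.3
tool_pos: [0.4643, 0.2654, 0.103]
ee_rot: [3.137, -0.001, 1.753]
wrist_force: [0.6, -0.0, -0.6]
width: 0.0335
finger_force: 0.0
```

Run:
```python
from h import *
s=snap('wrist','w2')
o=s['obs'];M=rot(o['ee_rot']);print(o['tool_pos'],o['ee_rot'],o['width'],M.T@(np.array([.4636,.2635,.054])-o['tool_pos'])*100)
```

```text
[0.46430842 0.26543578 0.10301406] [ 3.13739896e+00 -1.28118436e-03  1.75275415e+00] 0.03350693632698643 [-0.18384263 -0.12525415  4.90069218]
```

View pics/w2.png

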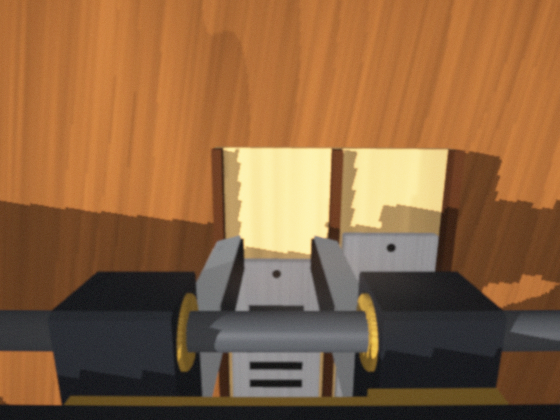

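The closing fingers are centred over the vented lane, with tips near (230,240) and (325,240). The cover's rear end is at v≈260, so I'll let them shut and then go down.

>>> move_arm(deltas=[0, 0, 0.004, 0, -0.1, 0, 1, 0, 0, 0.004, 0, -0.1, 0, 1, 0, 0, 0.004, 0, -0.1, 0, 1, 0, 0, 0.004, 0, -0.1, 1, 1, 0, 0, 0.004, 0, -0.1, 2.5, 1, 0, 0, 0.004, 0, -0.1, 3.5, 1, 0, 0, 0.004, 0, -0.1, 4.4, 1, 0, 0, 0.004, 0, -0.1, 4.7, 1])

```text
time: 3.15
tool_pos: [0.4616, 0.2637, 0.0518]
ee_rot: [-3.139, 0.001, 1.748]
wrist_force: [-0.1, 0.0, 0.2]
width: 0.0001
finger_force: 0.0
```

>>> move_arm(deltas=[0, 0, 0, 0, 0, 0, 1, 0, 0, 0, 0, 0, 0, 1])

```text
time: 3.35
tool_pos: [0.4628, 0.2643, 0.0539]
ee_rot: [3.141, -0.0, 1.748]
wrist_force: [-0.6, -0.3, -0.3]
width: 0.0003
finger_force: 0.0
```

>>> move_arm(deltas=[0, 0, 0, -0.7, 0, 0, 1, 0, 0, 0, -1.4, 0, 0, 1, 0, 0, 0, -2.1, 0, 0, 1, 0, 0, 0, -2.8, 0, 0, 1, 0, 0, 0, -3.5, 0, 0, 1, 0, 0, 0, -4.2, 0, 0, 1, 0, 0, 0, -4.9, 0, 0, 1, 0, 0, 0, -5.6, 0, 0, 1])

```text
time: 4.15
tool_pos: [0.4724, 0.2084, 0.0535]
ee_rot: [3.142, -0.0, 1.748]
wrist_force: [0.0, 1.0, -0.3]
width: 0.0007
finger_force: 0.6
```

>>> move_arm(deltas=[0, 0, 0, -0.7, 0, 0, 1, 0, 0, 0, -1.4, 0, 0, 1, 0, 0, 0, -2.1, 0, 0, 1, 0, 0, 0, -2.8, 0, 0, 1, 0, 0, 0, -3.3, 0, 0, 1, 0, 0, 0, -3.7, 0, 0, 1, 0, 0, 0, -3.9, 0, 0, 1, 0, 0, 0, -3.9, 0, 0, 1])

```text
time: 4.95
tool_pos: [0.4792, 0.1701, 0.0533]
ee_rot: [-3.141, 0.001, 1.747]
wrist_force: [0.8, 0.4, 0.1]
width: 0.0002
finger_force: 0.0
```

Run:
```python
from h import *
s=snap('side','s3');t=snap('scene','c3');print(s['obs']['tool_pos'])
c=lambda s,x,y,w,h:cv2.resize(s['image'][y:y+h,x:x+w,::-1],(400,300),interpolation=cv2.INTER_CUBIC)
cv2.imwrite('pics/c3b.png',np.hstack([c(t,280,130,120,90),c(s,180,95,120,90)]))
```

```text
[0.47921367 0.17012284 0.05334542]
```

View pics/c3b.png

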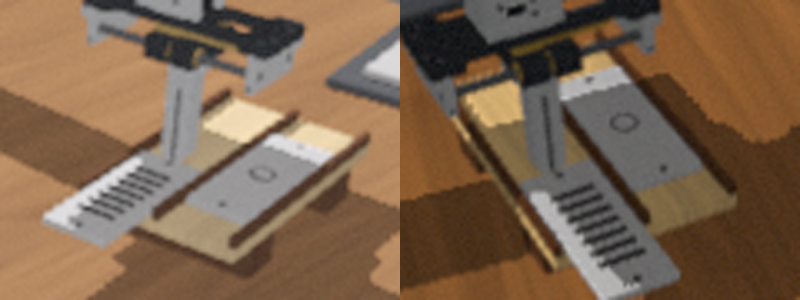

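The vented cover sticks out about 63 mm, flat and still in its lane, and the plain cover hasn't moved. Now I'll back off, rise, open and come over the overhanging end.

>>> move_arm(deltas=[0, 0, 0, 0.6, 0, 0, 1, 0, 0, 0, 0.6, 0, -3, 1, 0, 0, 0, 0.6, 0, -6, 0, 0, 0, 0, -3, 0, -6, -1, 0, 0, 0, -7, 0, -6, -1, 0, 0, 0, -11.1, 0, -6, -1, 0, 0, 0, -11.1, 0, -6, -1, 0, 0, 0, -11.1, 0, -6, -1])

```text
time: 5.85
tool_pos: [0.4987, 0.0612, 0.1133]
ee_rot: [-3.141, -0.001, 1.746]
wrist_force: [-0.1, -0.8, 0.8]
width: 0.0449
finger_force: 0.0
```

>>> move_arm(deltas=[0, 0, 0, 0, 0, 0, -1, 0, 0, 0, 0, 0, 0, -1, 0, 0, 0, 0, 0, 0, -1, 0, 0, 0, 0, 0, 0, -1, 0, 0, 0, 0, 0, 0, -1])

```text
time: 6.35
tool_pos: [0.4987, 0.0619, 0.1135]
ee_rot: [3.142, -0.0, 1.749]
wrist_force: [0.5, 0.9, 0.7]
width: 0.0853
finger_force: 0.0
```

Run:
```python
from h import *
s=snap('wrist','w4');o=s['obs'];print(o['tool_pos'],o['ee_rot'],o['width'])
```

```text
[0.49868605 0.0618644  0.11346702] [ 3.14157804e+00 -1.50031752e-04  1.74867644e+00] 0.08526749379375032
```

View pics/w4.png

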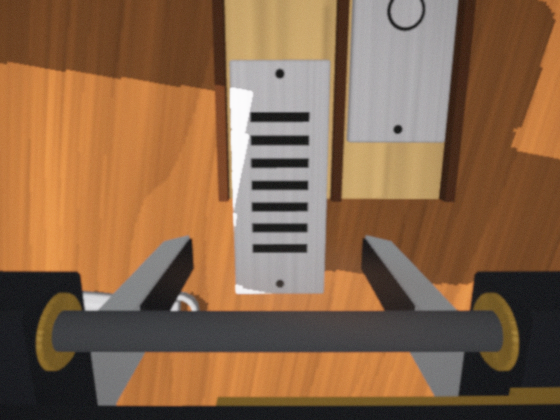

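The cover sits centred between the fingers with its end at v≈292; the rack front is at v≈200.

Run:
```python
from h import *
s=pickle.load(open('w4.pkl','rb'));o=s['obs'];M=rot(o['ee_rot'])
for n,p,z in(('slot',(280,184),.058),('hr',(280,73),.058),('hf',(280,284),.058),('edgeL',(224,200),.05),('edgeR',(340,200),.05),('end',(280,293),.058)):
    q=atz(s,[p],z)[0];print(n,q.round(4),(M.T@(q-o['tool_pos'])*100).round(2))
```

```text
slot [0.4948 0.0881 0.058 ] [2.66 0.08 5.55]
hr [0.4829 0.1536 0.058 ] [9.31 0.07 5.55]
hf [0.5069 0.0211 0.058 ] [-4.16  0.09  5.55]
edgeL [0.4606 0.0698 0.05  ] [ 1.45 -3.61  6.35]
edgeR [0.5359 0.0833 0.05  ] [1.45 4.04 6.35]
end [0.5081 0.0146 0.058 ] [-4.82  0.09  5.55]
```

>>> move_arm(deltas=[0, 0, 0, 0.1, 0.1, 2.5, -1, 0, 0, 0, 0.1, 0.1, 5, -1, 0, 0, 0, 0.1, 0.1, 6.3, -1, 0, 0, 0, 0.1, 0.1, 6.3, -1, 0, 0, 0, 0.1, 0.1, 6.3, 1, 0, 0, 0, 0.1, 0.1, 6.3, 1, 0, 0, 0, 0.1, 0.1, 6.3, 1, 0, 0, 0, 0.1, 0.1, 6.3, 1])

```text
time: 7.2
tool_pos: [0.5002, 0.0626, 0.0515]
ee_rot: [3.14, 0.0, 1.748]
wrist_force: [0.0, -0.3, 0.0]
width: 0.0659
finger_force: 0.0
```

>>> move_arm(deltas=[0, 0, 0, 0, 0, 0, 1, 0, 0, 0, 0, 0, 0, 1, 0, 0, 0, 0, 0, 0, 1, 0, 0, 0, 0, 0, 0, 1])

```text
time: 7.6
tool_pos: [0.5, 0.0625, 0.0511]
ee_rot: [3.14, 0.0, 1.748]
wrist_force: [0.8, -0.1, 3.3]
width: 0.0596
finger_force: 30.0
```

>>> move_arm(deltas=[0, 0, 0, 0, 0, -0.5, 1, 0, 0, 0, 0, 0, -1.5, 1, 0, 0, 0, 0, 0, -3, 1, 0, 0, 0, 0, 0, -4.5, 1, 0, 0, 0, 0, 0, -6, 1, 0, 0, 0, 0, 0, -7, 1, 0, 0, 0, 0, 0, -7.5, 1, 0, 0, 0, 0, 0, -7.5, 1])

```text
time: 8.4
tool_pos: [0.4999, 0.0625, 0.1262]
ee_rot: [3.14, 0.0, 1.748]
wrist_force: [0.3, 0.1, -1.3]
width: 0.0595
finger_force: 30.0
```

Run:
```python
from h import *
s=snap('wrist','w5');t=snap('side','s5');o=s['obs'];print(o['tool_pos'],o['ee_rot'],o['width'],o['finger_force'])
c=t['image'][40:250,150:430,::-1]
cv2.imwrite('pics/w5b.png',np.hstack([cv2.resize(s['image'][:,:,::-1],(400,300)),cv2.resize(c,(400,300),interpolation=cv2.INTER_CUBIC)]))
```

```text
[0.49988249 0.06252131 0.12615294] [3.14041693e+00 1.39808798e-04 1.74779682e+00] 0.05945915764791277 29.99916136264801
```

View pics/w5b.png

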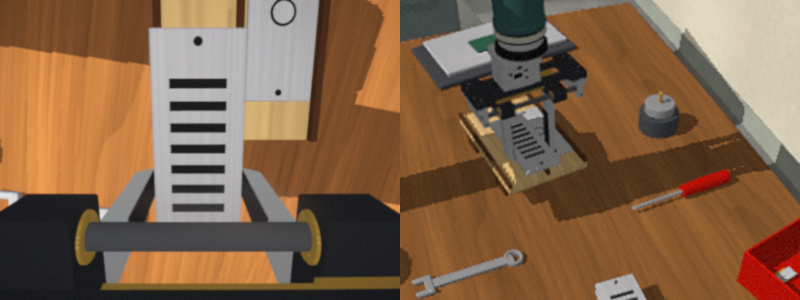

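The cover is held and lifted clear, slots up. I'll check its tilt with the wrist depth.

```bash
cat >> h.py <<'E'
def tilt(s,u0,u1,v0,v1):
    uu,vv=np.meshgrid(range(u0,u1,4),range(v0,v1,4)); uv=np.c_[uu.ravel(),vv.ravel()]
    q=bydepth(s,uv); o=s['obs']; t=(q-o['tool_pos'])@rot(o['ee_rot'])
    A=np.c_[t[:,:2],np.ones(len(t))]; w=np.ones(len(t),bool)
    for _ in range(4):
        c=np.linalg.lstsq(A[w],t[w,2],rcond=None)[0]; r=t[:,2]-A@c; w=abs(r)<.004
    return c,w.mean()
E
python3 - <<'E'
from h import *
s=pickle.load(open('w5.pkl','rb'));print(tilt(s,225,330,60,290))
s=pickle.load(open('w4.pkl','rb'));print(tilt(s,240,320,70,220))
E
```

```text
(array([ 0.00624749,  0.0031333 , -0.00666959]), np.float64(0.9942528735632183))
(array([ 0.00222843, -0.00130174,  0.05556237]), np.float64(0.9960526315789474))
```

Run:
```python
from h import *
for f in('scene0','side0'):
    s=pickle.load(open(f+'.pkl','rb'));T=cam(s)
    x=np.arange(.48,.65,.0005);y=np.arange(-.36,-.13,.0005);X,Y=np.meshgrid(x,y)
    p=np.c_[X.ravel(),Y.ravel(),np.full(X.size,.046)]-T[:3,3]; p=p@T[:3,:3]*[1,-1,-1]
    uv=cv2.projectPoints(p.reshape(-1,1,3),np.zeros(3),np.zeros(3),K(s),np.array(s['D'],float))[0].reshape(*X.shape,2).astype(np.float32)
    g=cv2.cvtColor(cv2.remap(s['image'],uv[...,0],uv[...,1],cv2.INTER_CUBIC),cv2.COLOR_RGB2GRAY)
    n,l,st,c=cv2.connectedComponentsWithStats((g<75).astype(np.uint8))
    ok=[i for i in range(1,n) if 200<st[i,4]<1500]; P=np.array([[x[0]+c[i,0]*.0005,y[0]+c[i,1]*.0005] for i in ok])
    P=P[(abs(P[:,0]-.562)<.03)&(abs(P[:,1]+.246)<.06)]
    print(f,P.round(4).tolist(),'mid',(P[P[:,1].argmin()]+P[P[:,1].argmax()])/2)
    d=P[P[:,1].argmin()]-P[P[:,1].argmax()];print(np.degrees(np.arctan2(d[1],d[0])))
```

```text
Traceback (most recent call last):
IndexError: too many indices for array: array is 1-dimensional, but 2 were indexed
```

Run:
```python
from h import *
for f in('scene0','side0'):
    s=pickle.load(open(f+'.pkl','rb'));T=cam(s)
    x=np.arange(.48,.65,.0005);y=np.arange(-.36,-.13,.0005);X,Y=np.meshgrid(x,y)
    p=np.c_[X.ravel(),Y.ravel(),np.full(X.size,.046)]-T[:3,3]; p=p@T[:3,:3]*[1,-1,-1]
    uv=cv2.projectPoints(p.reshape(-1,1,3),np.zeros(3),np.zeros(3),K(s),np.array(s['D'],float))[0].reshape(*X.shape,2).astype(np.float32)
    g=cv2.cvtColor(cv2.remap(s['image'],uv[...,0],uv[...,1],cv2.INTER_CUBIC),cv2.COLOR_RGB2GRAY)
    for th in(90,110,125):
        n,l,st,c=cv2.connectedComponentsWithStats((g<th).astype(np.uint8))
        P=np.array([[.48+c[i,0]*.0005,-.36+c[i,1]*.0005,st[i,4]] for i in range(1,n) if 60<st[i,4]<2500 and abs(.48+c[i,0]*.0005-.562)<.025])
        print(f,th,P.round(4).tolist())
```

```text
scene0 90 [[0.5592, -0.2837, 281.0], [0.5578, -0.2697, 260.0], [0.5572, -0.2557, 248.0], [0.5581, -0.2416, 239.0], [0.5566, -0.2276, 208.0], [0.5467, -0.2138, 76.0], [0.5648, -0.2134, 134.0], [0.562, -0.1994, 144.0]]
scene0 110 [[0.5589, -0.2837, 424.0], [0.5578, -0.2697, 416.0], [0.5575, -0.2557, 389.0], [0.5576, -0.2416, 414.0], [0.5574, -0.2276, 383.0], [0.5575, -0.2136, 398.0], [0.5572, -0.1995, 371.0]]
scene0 125 [[0.5587, -0.2837, 522.0], [0.5579, -0.2697, 518.0], [0.5578, -0.2557, 512.0], [0.5576, -0.2416, 526.0], [0.5575, -0.2276, 499.0], [0.5572, -0.2136, 513.0], [0.5572, -0.1996, 488.0]]
side0 90 [[0.5869, -0.3531, 116.0], [0.5595, -0.2835, 679.0], [0.5591, -0.2695, 662.0], [0.5588, -0.2555, 656.0], [0.5586, -0.2415, 639.0], [0.5582, -0.2275, 642.0], [0.5581, -0.2135, 631.0], [0.5574, -0.1995, 617.0], [0.5383, -0.1504, 482.0], [0.5407, -0.1331, 135.0]]
side0 110 [[0.5598, -0.3085, 84.0], [0.5596, -0.2836, 827.0], [0.5594, -0.2695, 815.0], [0.559, -0.2555, 820.0], [0.5587, -0.2415, 791.0], [0.5582, -0.2275, 815.0], [0.5582, -0.2135, 798.0], [0.5575, -0.1994, 797.0], [0.5572, -0.1742, 63.0]]
side0 125 [[0.5598, -0.3085, 112.0], [0.5597, -0.2836, 944.0], [0.5593, -0.2695, 941.0], [0.559, -0.2555, 951.0], [0.5587, -0.2415, 928.0], [0.5584, -0.2275, 955.0], [0.5582, -0.2134, 939.0], [0.5575, -0.1995, 945.0], [0.5573, -0.1744, 95.0]]
```

>>> move_arm(deltas=[0, 0, 0.01, -1, 0, 0, 1, 0, 0, 0.03, -3, 0, 0, 1, 0, 0, 0.05, -5.5, 0, 0, 1, 0, 0, 0.07, -8, 0, 0, 1, 0, 0, 0.09, -10.5, 0, 0, 1, 0, 0, 0.11, -13, 0, 0, 1, 0, 0, 0.13, -15.5, 0, 0, 1, 0, 0, 0.156, -18, 0, 0, 1])

```text
time: 9.3
tool_pos: [0.5308, -0.1164, 0.1245]
ee_rot: [-3.14, -0.0, 1.59]
wrist_force: [0.9, -0.0, -2.3]
width: 0.0595
finger_force: 30.0
```

Run:
```python
from h import *
o=robot.get_obs();M=rot(o['ee_rot']);print(o['tool_pos'],o['ee_rot'],o['qvel'].round(2),M.T@(np.array([.5587,-.2671,.1])-o['tool_pos'])*100)
```

```text
[ 0.53080022 -0.11635265  0.12454586] [-3.14005674e+00 -2.60612580e-04  1.58995140e+00] [-0.41  0.2  -0.22  0.    0.02 -0.15] [-15.12604765   2.5044874    2.44680026]
```

>>> move_arm(deltas=[0, 0, 0, -2.5, 0.4, 0, 1, 0, 0, 0, -5, 0.8, 0, 1, 0, 0, 0, -7.5, 1.2, 0, 1, 0, 0, 0, -10, 1.6, 0, 1, 0, 0, 0, -12.5, 2, 0, 1, 0, 0, 0, -14.5, 2.4, 1, 1, 0, 0, 0, -15.2, 2.4, 2, 1, 0, 0, 0, -15.2, 2.4, 2.5, 1])

```text
time: 10.1
tool_pos: [0.557, -0.2667, 0.0979]
ee_rot: [-3.138, -0.002, 1.59]
wrist_force: [0.4, -0.1, -2.0]
width: 0.0597
finger_force: 30.0
```

>>> move_arm(deltas=[0, 0, 0, 0, 0, 0, 1, 0, 0, 0, 0, 0, 0, 1])

```text
time: 10.3
tool_pos: [0.5582, -0.2651, 0.1003]
ee_rot: [-3.141, -0.001, 1.593]
wrist_force: [0.7, 0.2, -1.0]
width: 0.0595
finger_force: 30.0
```

Run:
```python
from h import *
t=snap('side','s6');s=snap('scene','c6');w=snap('wrist','w6');o=w['obs'];print(o['tool_pos'],o['ee_rot'],o['width'],tilt(w,225,330,60,290))
c=lambda s,x,y:cv2.resize(s['image'][y:y+150,x:x+200,::-1],(400,300),interpolation=cv2.INTER_CUBIC)
cv2.imwrite('pics/6.png',np.hstack([cv2.resize(w['image'][:,:,::-1],(400,300)),c(t,220,180)]))
M=rot(o['ee_rot'])
for p in((280,73),):pass
```

```text
[ 0.55878549 -0.26532879  0.10118094] [3.14061745e+00 2.86085133e-04 1.59297986e+00] 0.059000046911924224 (array([ 0.00553219,  0.00266407, -0.00659872]), np.float64(0.9955300127713921))
```

View pics/6.png

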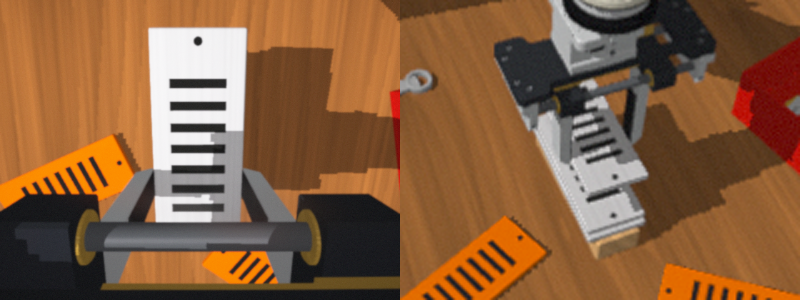

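The cover is level and aligned over the pile. I'll lower it slowly.

>>> move_arm(deltas=[0, 0, 0, -0.15, 0, 1.5, 1, 0, 0, 0, -0.15, 0, 3, 1, 0, 0, 0, -0.15, 0, 4, 1, 0, 0, 0, -0.15, 0, 4.6, 1, 0, 0, 0, -0.15, 0, 4.8, 1, 0, 0, 0, -0.15, 0, 4.9, 1, 0, 0, 0, -0.15, 0, 5, 1, 0, 0, 0, -0.15, 0, 5, 1])

```text
time: 11.25
tool_pos: [0.5588, -0.2678, 0.051]
ee_rot: [3.141, 0.0, 1.592]
wrist_force: [0.0, -0.9, -1.7]
width: 0.0596
finger_force: 30.0
```

>>> move_arm(deltas=[0, 0, 0, 0, 0, 0.1, 1, 0, 0, 0, 0, 0, 0.1, 1, 0, 0, 0, 0, 0, 0.2, 1, 0, 0, 0, 0, 0, 0.2, 1, 0, 0, 0, 0, 0, 0.3, 1, 0, 0, 0, 0, 0, 0.3, 1])

```text
time: 11.85
tool_pos: [0.5585, -0.2676, 0.0473]
ee_rot: [3.142, -0.0, 1.592]
wrist_force: [0.3, -0.2, -0.2]
width: 0.0596
finger_force: 30.0
```

>>> move_arm(deltas=[0, 0, 0, 0, 0, 0.05, 1, 0, 0, 0, 0, 0, 0.05, 1, 0, 0, 0, 0, 0, 0.1, 1, 0, 0, 0, 0, 0, 0.1, 1])

```text
time: 12.25
tool_pos: [0.5585, -0.2676, 0.0472]
ee_rot: [3.141, 0.0, 1.592]
wrist_force: [-1.7, 1.7, 3.3]
width: 0.0597
finger_force: 30.0
```

>>> move_arm(deltas=[0, 0, 0, 0, 0, 0, 0.2, 0, 0, 0, 0, 0, 0, -0.4, 0, 0, 0, 0, 0, 0, -1, 0, 0, 0, 0, 0, 0, -1, 0, 0, 0, 0, 0, 0, -1, 0, 0, 0, 0, 0, 0, -1, 0, 0, 0, 0, 0, 0, -1, 0, 0, 0, 0, 0, 0, -1])

```text
time: 13.05
tool_pos: [0.5585, -0.2676, 0.0464]
ee_rot: [3.142, -0.0, 1.592]
wrist_force: [0.4, -0.5, 0.5]
width: 0.0946
finger_force: 0.0
```

>>> move_arm(deltas=[0, 0, 0, 0, 0, -1, -1, 0, 0, 0, 0, 0, -3, -1, 0, 0, 0, 0, 0, -6, -1, 0, 0, 0, 0, 0, -9, -1, 0, 0, 0, 0, 0, -12, -1, 0, 0, 0, 0, 0, -15, -1, 0, 0, 0, 0, 0, -15, -1, 0, 0, 0, 0, 0, -15, -1])

```text
time: 13.85
tool_pos: [0.5588, -0.2679, 0.1977]
ee_rot: [3.139, 0.001, 1.592]
wrist_force: [-0.4, -0.7, -0.5]
width: 0.0935
finger_force: 0.0
```

Run:
```python
from h import *
t=snap('side','s7');w=snap('wrist','w7')
c=lambda s,x,y:cv2.resize(s['image'][y:y+150,x:x+200,::-1],(400,300),interpolation=cv2.INTER_CUBIC)
cv2.imwrite('pics/7.png',np.hstack([cv2.resize(w['image'][:,:,::-1],(400,300)),c(t,220,180)]))
```

```text
(no output)
```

View pics/7.png

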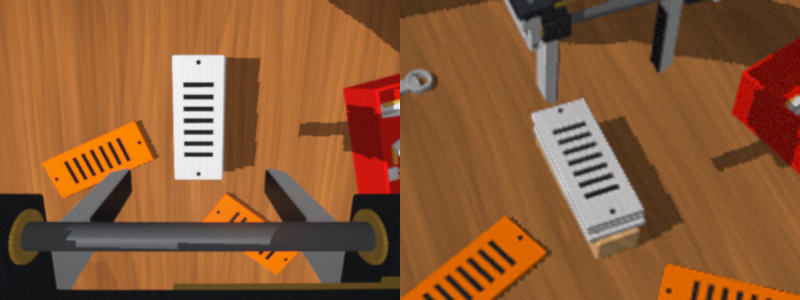

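The vented cover lies flat and square on the pile, slots up, and the gripper is clear.

```bash
python3 -c "
from bench import robot
print(robot.close_job())"
```

```text
the job is handed in; nothing more can be done
None
```

The vented cover lies flat and square on the pile, slots up, with the gripper clear and the plain cover left in its lane; the job is handed in, but no verdict was returned.

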